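# Park the golden paste jar under the lever-lifted dust cover

## Task

Put the jar of golden paste away in the dust box: press the red lever down until the catch takes it and holds the clear cover up by itself, set the jar gently upright on the floor of the white tray, then trip the yellow catch tab so that the lever comes up and the cover closes over the jar. Press the lever only as hard as the catch needs, never push on the cover itself, and leave the grey jar and the label roll where they stand.

Things in the scene. Friction and masses are not known exactly. Their poses are not given: they have to be found in the camera images.
- keep_box: dust box, fixed: 6 mm aluminium base plate reaching 217 mm in front of the origin, on it a white open tray, 150 (x) x 170 (y) mm outside, 5 mm walls, rim 59 mm above the worktop. Origin: on the worktop under the tray's centre; +x points from its front to its hinged back, z up. Lever and green linkage guard on its right flank (-y); the catch stands in front of the tray
- tray_floor (a point): centre of the tray's inner floor, 11 mm above the worktop; the floor is 140 x 160 mm; axes as the box
- cover (a joint): angle (rad) of the clear steel-edged cover, 150x170x75 mm, hinged along the tray's back rim: 0 shut (its top 134 mm above the worktop), grows as it rises. Geared to the lever: 4.3 x the lever's angle; 1.45 to 2.3 when the lever is caught, it then stands upright or leans back behind the tray
- lever (a joint): lever angle (rad): 0 up (cover shut), grows as the red pad is pressed down; caught it reads 0.34 to 0.54 and stays when let go; not caught it swings back to 0. Pivot in the box frame at x -50, y -105, z 80 mm, axis along y, pad centre 145 mm in front of it. Spring, cover and damper resist with 4 to 9 N at the pad, some 3 N more as the steel pin rides over the hook
- lever_pad (a point): centre of the top of the red pad (46 mm front to back, 40 mm wide, 8 mm thick), at rest about 120 mm above the worktop. It moves with the lever and must go down some 48 to 76 mm to be caught: 1.5 mm past the catching point is enough, 3 mm past it the pin meets a rubber buffer and the force rises by about 10 N per mm; over 35 N there is too much
- catch (a joint): angle (rad) of the sprung catch with the yellow tab: 0 upright (at rest and when holding the lever), grows as the tab is pushed towards the tray; stop at 0.35. Pivot in the box frame at x -150, z 14 mm, axis along y. Its brass hook takes the lever's pin; the hook's height is set anew each time by up to 17 mm and not reported, so the catching depth at the pad varies by some 22 mm
- catch_tab (a point): centre of the front (robot) side of the yellow tab, 50 mm wide along y, 45 mm high, 6 mm thick, its top 131 mm above the worktop, this point 100 mm above the catch pivot. Pushed 15 to 30 mm along box +x with 3 to 8 N it lets the lever go; 35 mm in front of it are free. Let go, it springs back
- gold_jar: the open glass jar full of golden-yellow paste, 70 mm diameter, 112 mm high, 0.3 to 0.6 kg; origin: centre of its underside, z up. It stands loose at the front edge of the worktop left of the robot's middle, a few mm in front of the ranks of jars (same height), in one of two places some 140 mm apart along y
- grey_jar: the like jar full of dark grey paste, in the other of the two places; leave it
- label_roll: roll of labels, 66 mm diameter, 39 mm high, lying flat beside the dust box on its right; leave it; origin: centre of its underside

How it is judged (in metres and radians):
On the way, in this order (a step that is already met when the one before it is completed fails the run):
1. the catch holds the lever down and the cover up, with nothing touching the lever (value of joint lever above 0.32 rad and contact force between each of the arm, the fingers and lever below 0.1 N and velocity of joint lever below 0.05 rad/s and not (velocity of joint lever below -0.05 rad/s)), for 0.4 s.
2. the golden jar stands upright on the tray floor, let go, with the cover still up (value of joint lever above 0.32 rad and x of gold_jar in the frame of tray_floor between -0.045 and 0.045 m and y of gold_jar in the frame of tray_floor between -0.055 and 0.055 m and z of gold_jar in the frame of tray_floor below 0.006 m and angle between gold_jar's own z axis and vertical below 0.1 rad and contact force between the fingers and gold_jar below 0.1 N), for 0.2 s.
At the end, for the whole second after the job is handed in: The golden jar stands upright (within 0.1 rad) and still on the tray floor (not higher than 6 mm over it); lever (below 0.04 rad), cover (below 0.12 rad) and catch (below 0.05 rad) are back at rest, cover shut over the jar (value of joint lever below 0.04 rad and value of joint cover below 0.12 rad and value of joint catch below 0.05 rad and x of gold_jar in the frame of tray_floor between -0.045 and 0.045 m and y of gold_jar in the frame of tray_floor between -0.055 and 0.055 m and z of gold_jar in the frame of tray_floor below 0.006 m and angle between gold_jar's own z axis and vertical below 0.1 rad and linear speed of gold_jar below 0.02 m/s); the robot touches nothing.
It fails at once if the lever, once more than 0.25 rad down, is forced with more than 35 N (value of joint lever above 0.25 rad and contact force between any of the fingers, the arm and lever above 35 N).
It fails at once if the robot pushes on the cover with more than 4 N (contact force between any of the fingers, the arm and cover above 4 N).
It fails at once if the golden jar is tipped by more than 0.5 rad (angle between gold_jar's own z axis and vertical above 0.5 rad).
It fails at once if the golden jar hits the dust box hard (over 60 N) (contact force between gold_jar and keep_box above 60 N).
It fails at once if the grey jar or the label roll is moved by more than 30 mm (distance of any of grey_jar, label_roll from where it was at the start of the episode above 0.03 m).
It also fails if it takes over 69 s, if anything falls off the work surface, if the arm or the gripper's body presses on something with over 40 N, if the wrist force passes 120 N, or if a joint passes its speed limit or range.

## Robot

A 6-joint arm with a two-finger parallel gripper is mounted at the origin on a cart in front of the work surface, level with it; the furniture and walls round the work are solid. World frame = base frame: x ahead of the robot, y to its left, z up, the work surface at z = 0. Lengths are in mm, angles in rad, forces in N, time in s.
With the tool pointing down it reaches from about 350 to 950 mm from the base axis. Payload 17.4 kg.
Tool frame: the origin (TCP) lies between the finger pads; the fingertips stand 14 mm ahead of it and the grasp point (between the pads) lies 5 mm behind it; z points along the fingers, y is the line along which they close (so a half turn about z gives the same grasp; the last joint's range is limited). The gripper opens to 93 mm and grips with 3 to 60 N. Pads are 15 mm wide; open, the fingers measure 128 mm over their backs; the gripper's body (75 mm by 188 mm) begins 65 mm behind the grasp point.
Start: joints at [1.123, 0.116, 1.442, -0, 1.584, -0.038], TCP at [268.946, 619.113, 232.646] pointing down, gripper open.
Joint ranges: [-2.83, 2.83], [-0.83, 2.19], [0.07, 2.5], [-1.14, 4.28], [0.01, 3], [-2.97, 2.97]. Speed limits (rad/s): [1.89, 1.89, 2.22, 3.14, 3.14, 3.14].

## Interface

Orientations are given as [roll, pitch, yaw] about the fixed x, y, z axes, in that order (R = Rz(yaw) Ry(pitch) Rx(roll)).
In Python, from bench import status, optics, job gives the robot as it stands.
- The arm moves only by the shell command python3 -m pendant 'ROWS' [FORCE]. ROWS is JSON, a list of rows, each an object of numbers: "x", "y", "z": the shift along the tool's x, y, z in units of 60 mm (1.0 is 60 mm); "spin": the turn about the tool's z in units of 5 degrees (1.0 is 5 degrees); "hand": the closure in counts, from 0 (fully open) to 255 (shut). In form: [{"x": .., "y": .., "z": .., "spin": .., "hand": ..}, ...]. A call has exactly 5 rows; each row shifts and turns the commanded pose from where the row before left it, along the tool's axes as they then stand; what a row does not reach is not made up. A row lasts 1/8 s, in which the tool goes at most 62.5 mm and 10.7 degrees, less where a joint would pass 70% of its speed; a pose out of reach is approached as far as the arm can. A call is refused whole if a number of a shift passes 1 or a number of a turn 1, either way. A call with a gripper value outside its range is refused whole. The fingers move at their own pace and stop on an object; FORCE is the grip in N (left out, the last holds). Time passes only in rows, so rows that do not move let the fingers close, or fill a call up. It gives the time, the measured TCP pose, the force, the opening and the grip force at its end, in the units of the state.
- status.state(): the state, without advancing time (a new reading comes with each control period).
- optics.read_camera(name): name is "side" or "top" or "wrist"; returns (picture, depth): 420x560x3 uint8, red, green, blue; 420x560 float32, mm along the optical axis (not along the pixel's ray), 0 where there is no reading.
- optics.get_calibration(name): a dict with "intrinsics" (3x3 intrinsics, pixels), "R" (3x3) and "t" (3): a world point X has camera coordinates R X + t; the wrist camera has in their place "mount" (4x4, takes a point from camera to tool coordinates, whose origin is the TCP and whose axes are the flange's). Camera axes: x right, y down, z forward; pixel columns grow to the right and rows downward; lengths in mm; the calibration is good to about 2 mm. A picture is of the moment at which its call begins: read the wrist's pose just before it. get_calibration takes no time and is no camera call.
- job.close_job(): hands the job in; it is judged then, once.
Trained networks look in the newest picture that a camera, given by its name, has taken for a name from the list of things; names that differ only in an ending like _2 or _b are one class to them, and where a whole thing is asked for, a point or a joint stands for the part that bears it (a point fixed in the world has none). Each returns a list of dicts, best first, with "conf" (0 to 1); they miss things now and then, are a little off and sometimes report something else, mostly with a low value. They report only what shows in the picture. A call takes as long as a camera call.
- optics.boxes_of(camera, label): "bbox" ([centre column, centre row, width, height] as shares, 0 to 1, of the picture: columns of its width, rows of its height, round what is visible of it).
The state is a dict: "t": time; "joint_pos": joint angles; "qd": joint speeds; "joint_efforts": joint torques, N m; "eef_pos": TCP position; "tool_rot": TCP orientation; "force": force on the tool from outside, world axes, zero at the start; "moment": the same for the moment, N m; "grip_width": finger opening in mm; "gripper_force": force on a finger pad.
Only numpy, scipy, OpenCV 4.12 (cv2) and the standard library are available. Lean on these libraries where they do the work, as an engineer would, in place of code of your own. Each camera call takes 0.05 s, during which the arm holds its last target. There are 200 camera calls.

## Working session

There is one attempt and no reset: what is moved stays moved. The work goes in short steps, Python scripts to look and compute and a shell command to move; the robot and the scene stay as the last step left them, time stands still between calls to the robot, and variables do not carry over. Pictures are saved under pics/ and viewed, at most 10 in all, crops included, and the job is handed in when it is done.

```bash
mkdir -p pics; ls
python3 - <<'E'
from bench import status, optics
import cv2,numpy as np
s=status.state(); print({k:np.round(v,3).tolist() for k,v in s.items()})
for c in("side","top"):
    p,d=optics.read_camera(c); cv2.imwrite(f"pics/{c}0.png",p[:,:,::-1]); np.savez(f"pics/{c}0.npz",p=p,d=d)
    print(c,{k:np.round(v,3).tolist() for k,v in optics.get_calibration(c).items()})
    for l in("gold_jar","grey_jar","label_roll","lever_pad","catch_tab","keep_box","cover"):
        print(l,[(round(o["conf"],2),np.round(np.array(o["bbox"])*[560,420,560,420]).tolist()) for o in optics.boxes_of(c,l)[:3]])
print(status.state()["t"])
E
```

```text
pics
{'t': 0.0, 'joint_pos': [1.123, 0.117, 1.442, 0.0, 1.584, -0.038], 'qd': [-0.003, 0.0, -0.002, 0.001, -0.001, -0.001], 'joint_efforts': [-0.0, -72.125, -62.261, 0.078, 0.024, -0.0], 'eef_pos': [268.854, 618.93, 231.878], 'tool_rot': [-3.14, -0.0, 2.732], 'force': [0.76, 0.776, 0.266], 'moment': [-0.058, -0.011, 0.033], 'gripper_force': 0.0, 'grip_width': 92.97}
side {'intrinsics': [[532.441, 0.0, 271.137], [0.0, 532.441, 208.414], [0.0, 0.0, 1.0]], 'R': [[0.995, -0.1, -0.023], [-0.077, -0.581, -0.81], [0.068, 0.808, -0.585]], 't': [-523.198, 98.95, 1932.964]}
gold_jar [(0.98, [228.0, 183.0, 19.0, 33.0]), (0.46, [313.0, 251.0, 61.0, 61.0])]
grey_jar [(0.75, [228.0, 162.0, 18.0, 29.0])]
label_roll [(0.92, [276.0, 314.0, 23.0, 22.0]), (0.44, [264.0, 257.0, 14.0, 42.0])]
lever_pad [(0.79, [265.0, 265.0, 53.0, 26.0]), (0.66, [276.0, 315.0, 25.0, 22.0])]
catch_tab [(0.54, [266.0, 259.0, 15.0, 44.0])]
keep_box [(0.6, [289.0, 266.0, 104.0, 83.0])]
cover [(0.8, [313.0, 251.0, 58.0, 58.0])]
top {'intrinsics': [[406.531, 0.0, 280.367], [0.0, 406.531, 210.269], [0.0, 0.0, 1.0]], 'R': [[0.03, -0.999, 0.02], [-0.997, -0.031, -0.069], [0.07, -0.017, -0.997]], 't': [-90.261, 536.329, 1174.268]}
gold_jar [(0.76, [179.0, 264.0, 34.0, 30.0]), (0.56, [358.0, 204.0, 86.0, 132.0])]
grey_jar [(0.93, [130.0, 263.0, 36.0, 29.0])]
label_roll [(0.87, [417.0, 228.0, 24.0, 19.0])]
lever_pad [(0.73, [375.0, 237.0, 29.0, 57.0]), (0.53, [358.0, 204.0, 84.0, 128.0])]
catch_tab [(0.47, [354.0, 233.0, 30.0, 24.0])]
keep_box [(0.78, [359.0, 203.0, 90.0, 131.0]), (0.52, [128.0, 263.0, 36.0, 31.0])]
cover [(0.84, [357.0, 177.0, 81.0, 72.0])]
0.8
```

Run:
```python
import cv2
for n in("top",):
    p=cv2.imread(f"pics/{n}0.png"); cv2.imwrite("pics/a.png",cv2.resize(p[100:340,90:470],(798,504),interpolation=2))
p=cv2.imread("pics/side0.png"); cv2.imwrite("pics/b.png",cv2.resize(p[140:350,190:390],(571,600),interpolation=2))
```

```text
(no output)
```

View pics/a.png

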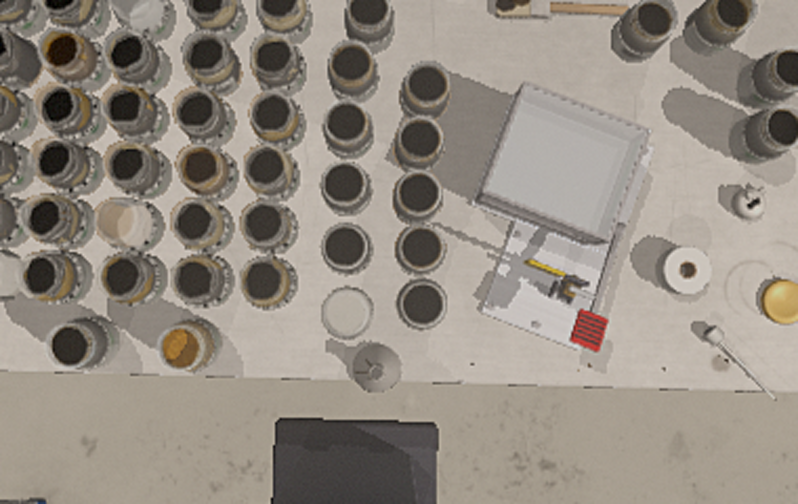

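View pics/b.png

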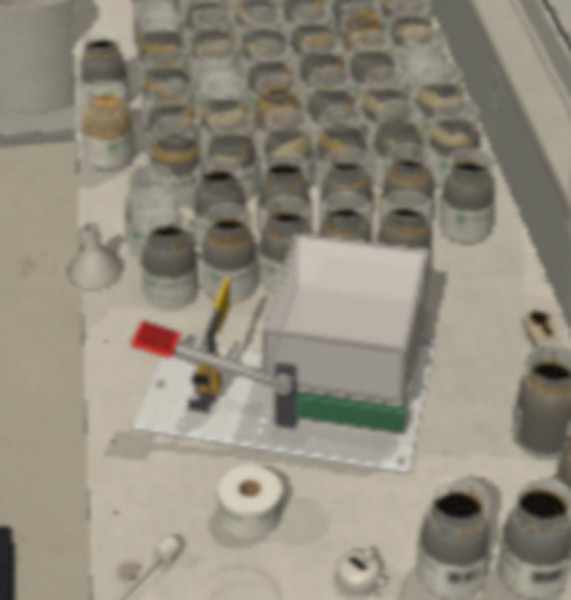

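The top view shows the gold jar at about (180,264), grey jar at (130,264), red pad at (370,257), yellow tab at (349,228), and the roll at (417,228). The side view agrees: the gold jar is nearer the box than the grey one. Next I measure positions with depth.

```bash
cat > h.py <<'E'
import numpy as np,cv2
from bench import optics
def cloud(c,d):
    k=optics.get_calibration(c);K=k["intrinsics"];K=np.array(K)
    v,u=np.indices(d.shape); r=np.stack([(u-K[0,2])/K[0,0]*d,(v-K[1,2])/K[1,1]*d,d],-1)
    return (r-np.array(k["t"]))@np.array(k["R"])
E
python3 - <<'E'
from h import *
for c in("top","side"):
    f=np.load(f"pics/{c}0.npz");P=cloud(c,f["d"]);h=cv2.cvtColor(f["p"],cv2.COLOR_RGB2HSV);ok=f["d"]>0
    H,S,V=[h[...,i].astype(int) for i in range(3)]
    red=((H<8)|(H>172))&(S>150)&(V>90)&ok
    yel=(H>20)&(H<32)&(S>150)&(V>90)&ok
    print(c)
    for n,m in(("red",red),("yel",yel)):
        k,lab,st,ce=cv2.connectedComponentsWithStats(m.astype(np.uint8))
        for i in range(1,k):
            if st[i,4]>12:
                q=P[lab==i]; print(n,st[i],np.median(q,0).round(1),q.min(0).round(),q.max(0).round())
    if c=="top":
        for n,(u,v) in dict(gold=(179,264),grey=(130,264),roll=(417,228)).items():
            q=P[v-20:v+21,u-20:u+21].reshape(-1,3); z={'roll':39}.get(n,112)
            q=q[abs(q[:,2]-z)<7]; 
            if len(q)>5: print(n,len(q),cv2.minEnclosingCircle(q[:,:2].astype(np.float32)),np.median(q[:,2]))
        x=P[...,0];y=P[...,1];z=P[...,2]
        reg=np.zeros(z.shape,bool);reg[130:225,310:405]=1
        print(np.histogram(z[reg&ok],bins=range(-10,160,10)))
        for lo,hi in((125,142),(50,68),(4,20)):
            m=reg&ok&(z>lo)&(z<hi); q=np.stack([x[m],y[m]],1).astype(np.float32)
            if len(q)>20: print(lo,len(q),cv2.minAreaRect(q),cv2.boxPoints(cv2.minAreaRect(q)).round().tolist())
E
```

```text
top
red [496 152  23  17 122] [ 696.  -735.2   43.7] [ 682. -768.   35.] [ 729. -703.   50.]
red [362 248  17  19 127] [ 413.9 -315.4  121.5] [ 391. -337.  112.] [ 438. -293.  129.]
yel [342 224  17   7  29] [ 492.1 -257.7  132.2] [ 485. -279.  127.] [ 500. -237.  136.]
gold 108 ((375.757568359375, 206.0451202392578), 29.477413177490234) 111.48277495507665
grey 129 ((373.8811340332031, 346.8916931152344), 29.69211769104004) 110.9332794121511
roll 386 ((497.91717529296875, -470.8358154296875), 33.92832565307617) 39.5811837146386
(array([1814, 2861,   80,   30,   28,    7,    5,  130,   44,   85,   81,
         40,   20,   42, 3698,   31]), array([-10,   0,  10,  20,  30,  40,  50,  60,  70,  80,  90, 100, 110,
       120, 130, 140, 150]))
125 3768 ((601.1016845703125, -271.59283447265625), (175.78134155273438, 214.9181365966797), 70.31333923339844) [[470.0, -318.0], [673.0, -391.0], [732.0, -225.0], [530.0, -153.0]]
50 114 ((601.1253662109375, -231.52505493164062), (228.03140258789062, 109.51349639892578), 29.374738693237305) [[475.0, -240.0], [529.0, -335.0], [727.0, -223.0], [674.0,
[... 193 characters left out ...]
d [237 253  15  11 113] [ 413.1 -319.5  122.4] [ 391. -339.  114.] [ 435. -291.  131.]
red [359 369  22  22 131] [ 697.8 -734.4   43. ] [ 681. -766.   35.] [ 729. -700.   50.]
yel [174   7  12  13 138] [ 196.3 1258.1  426.7] [164. 651. 408.] [ 233. 1383.  573.]
yel [192   7  11  14 139] [ 281.9 1246.4  424.9] [ 255. 1189.  401.] [ 308. 1384.  434.]
yel [208   7  14  49 532] [ 364.7 1198.9  352.2] [325. 605. 220.] [ 396. 1589.  535.]
yel [146  10  13  24 240] [  50.3 1210.8  415.9] [  16. 1185.  353.] [  83. 1351.  436.]
yel [202  49   4   6  20] [ 300.  1202.8  245. ] [289. 555. 224.] [ 319. 1229.  474.]
yel [266 238   4  11  26] [ 491.5 -266.3  130.4] [ 485. -280.  111.] [ 498. -245.  138.]
```

Run:
```python
from h import *
f=np.load("pics/top0.npz");P=cloud("top",f["d"]);z=P[...,2]
m=((f["d"]>0)&(abs(z-134)<7)).astype(np.uint8);m[:,:310]=0;m[:,410:]=0
k,lab,st,ce=cv2.connectedComponentsWithStats(m);i=1+np.argmax(st[1:,4]);q=P[lab==i]
(c,wh,a)=cv2.minAreaRect(q[:,:2].astype(np.float32));print(c,wh,a,np.median(q[:,2]),q[:,:2].mean(0))
for yaw in np.radians([a-90,a]):
    R=np.array([[np.cos(yaw),-np.sin(yaw)],[np.sin(yaw),np.cos(yaw)]])
    e=(q[:,:2]-c)@R; print(np.degrees(yaw),[np.percentile(e,p,axis=0).round(1) for p in(1,99)])
    for n,p in dict(pad=(413.5,-317.5),tab=(491.8,-260)).items(): print(n,((np.array(p)-c)@R).round(1))
```

```text
(628.7062377929688, -281.4948425292969) (175.84242248535156, 156.17230224609375) 70.46139526367188 134.64469346769778 [ 628.24429348 -281.28202533]
-19.538604736328125 [array([-77.1, -85.4]), array([75.7, 86.3])]
pad [-190.8 -105.9]
tab [-136.2  -25.5]
70.46139526367188 [array([-85.4, -75.7]), array([86.3, 77.1])]
pad [-105.9  190.8]
tab [-25.5 136.2]
```

Box origin is about (628.5, -281.4) with yaw -19.5°. The pad measures (-191,-106) in the box frame, which agrees with the spec. Now I turn the tool so that its y lies along box x, with the fingers shut.

```bash
R='x'; 
python3 -m pendant '[{"spin":0.86,"hand":255},{"spin":0.86,"hand":255},{"spin":0.86,"hand":255},{"spin":0.86,"hand":255},{"spin":0.86,"hand":255}]' 20
python3 -m pendant '[{"spin":0.86,"hand":255},{"spin":0.86,"hand":255},{"spin":0.86,"hand":255},{"spin":0.86,"hand":255},{"spin":0.86,"hand":255}]'
python3 -m pendant '[{"spin":0.86,"hand":255},{"spin":0.86,"hand":255},{"spin":0.86,"hand":255},{"spin":0.86,"hand":255},{"spin":0.86,"hand":255}]'
python3 -m pendant '[{"spin":0.86,"hand":255},{"spin":0.86,"hand":255},{"spin":0.86,"hand":255},{"spin":0.86,"hand":255},{"spin":0.86,"hand":255}]'
```

```text
validation failed for argument at $[0]...
validation failed for argument at $[0]...
validation failed for argument at $[0]...
validation failed for argument at $[0]...
```

```bash
python3 -m pendant '[{"x":0,"y":0,"z":0,"spin":0.86,"hand":255},{"x":0,"y":0,"z":0,"spin":0.86,"hand":255},{"x":0,"y":0,"z":0,"spin":0.86,"hand":255},{"x":0,"y":0,"z":0,"spin":0.86,"hand":255},{"x":0,"y":0,"z":0,"spin":0.86,"hand":255}]' 20 && 
python3 -m pendant '[{"x":0,"y":0,"z":0,"spin":0.86,"hand":255},{"x":0,"y":0,"z":0,"spin":0.86,"hand":255},{"x":0,"y":0,"z":0,"spin":0.86,"hand":255},{"x":0,"y":0,"z":0,"spin":0.86,"hand":255},{"x":0,"y":0,"z":0,"spin":0.86,"hand":255}]'
```

```text
t: 1.42
eef_pos: [268.9, 619.1, 232.7]
tool_rot: [3.142, 0.0, 2.354]
force: [-0.0, -0.3, 0.3]
grip_width: 47.7
gripper_force: 0.0
t: 2.05
eef_pos: [269.0, 619.1, 232.6]
tool_rot: [-3.142, 0.0, 1.979]
force: [-0.4, -0.2, -0.3]
grip_width: 1.1
gripper_force: 0.0
```

```bash
python3 -m pendant '[{"x":0,"y":0,"z":0,"spin":0.86,"hand":255},{"x":0,"y":0,"z":0,"spin":0.86,"hand":255},{"x":0,"y":0,"z":0,"spin":0.86,"hand":255},{"x":0,"y":0,"z":0,"spin":0.86,"hand":255},{"x":0,"y":0,"z":0,"spin":0.86,"hand":255}]' >/dev/null
python3 -m pendant '[{"x":0,"y":0,"z":0,"spin":0.86,"hand":255},{"x":0,"y":0,"z":0,"spin":0.86,"hand":255},{"x":0,"y":0,"z":0,"spin":0.86,"hand":255},{"x":0,"y":0,"z":0,"spin":0.86,"hand":255},{"x":0,"y":0,"z":0,"spin":0.86,"hand":255}]'
python3 -m pendant '[{"x":-0.44,"y":0.51,"z":0,"spin":0,"hand":255},{"x":-0.44,"y":0.51,"z":0,"spin":0,"hand":255},{"x":-0.44,"y":0.51,"z":0,"spin":0,"hand":255},{"x":-0.44,"y":0.51,"z":0,"spin":0,"hand":255},{"x":-0.44,"y":0.51,"z":0,"spin":0,"hand":255}]'
python3 -m pendant '[{"x":-0.44,"y":0.51,"z":0,"spin":0,"hand":255},{"x":-0.44,"y":0.51,"z":0,"spin":0,"hand":255},{"x":-0.44,"y":0.51,"z":0,"spin":0,"hand":255},{"x":-0.44,"y":0.51,"z":0,"spin":0,"hand":255},{"x":-0.44,"y":0.51,"z":0,"spin":0,"hand":255}]'
python3 -m pendant '[{"x":-0.66,"y":0.234,"z":0,"spin":0,"hand":255},{"x":-0.66,"y":0.234,"z":0,"spin":0,"hand":255},{"x":-0.66,"y":0.234,"z":0,"spin":0,"hand":255},{"x":-0.66,"y":0.234,"z":0,"spin":0,"hand":255},{"x":-0.66,"y":0.234,"z":0,"spin":0,"hand":255}]'
python3 -m pendant '[{"x":-0.66,"y":0.234,"z":0,"spin":0,"hand":255},{"x":-0.66,"y":0.234,"z":0,"spin":0,"hand":255},{"x":-0.66,"y":0.234,"z":0,"spin":0,"hand":255},{"x":-0.66,"y":0.234,"z":0,"spin":0,"hand":255},{"x":-0.66,"y":0.234,"z":0,"spin":0,"hand":255}]'
cat > go.py <<'E'
# tool shift (units of 60 mm) from here to a world target: python3 go.py x y z
import sys,numpy as np
from bench import status
from scipy.spatial.transform import Rotation as R
s=status.state();d=np.array(sys.argv[1:4],float)-s["eef_pos"]
print("mm",d.round(1),"units",(R.from_euler("xyz",s["tool_rot"]).inv().apply(d)/60).round(3),"yaw",np.degrees(s["tool_rot"][2]).round(1))
E
python3 go.py 411 -317 160
```

```text
t: 3.3
eef_pos: [269.0, 619.1, 232.6]
tool_rot: [3.142, 0.0, 1.228]
force: [-0.3, -0.0, 0.7]
grip_width: 0.6
gripper_force: 0.0
t: 3.92
eef_pos: [369.7, 442.5, 232.8]
tool_rot: [3.141, -0.0, 1.231]
force: [0.4, 0.3, -0.7]
grip_width: 0.5
gripper_force: 0.0
t: 4.55
eef_pos: [469.9, 267.0, 232.8]
tool_rot: [3.141, -0.0, 1.231]
force: [0.3, 0.9, 0.2]
grip_width: 0.5
gripper_force: 0.0
t: 5.18
eef_pos: [469.3, 56.8, 232.9]
tool_rot: [3.141, -0.0, 1.231]
force: [1.0, -0.4, -0.8]
grip_width: 0.8
gripper_force: 0.0
t: 5.8
eef_pos: [469.5, -153.4, 232.9]
tool_rot: [3.141, -0.0, 1.231]
force: [0.3, -0.1, -0.8]
grip_width: 0.7
gripper_force: 0.0
mm [ -58.5 -163.6  -72.9] units [-2.896 -0.01   1.214] yaw 70.5
```

```bash
python3 -m pendant '[{"x":-0.58,"y":0,"z":0,"spin":0,"hand":255},{"x":-0.58,"y":0,"z":0,"spin":0,"hand":255},{"x":-0.58,"y":0,"z":0,"spin":0,"hand":255},{"x":-0.58,"y":0,"z":0,"spin":0,"hand":255},{"x":-0.576,"y":-0.01,"z":0,"spin":0,"hand":255}]' >/dev/null
python3 -m pendant '[{"x":0,"y":0,"z":0.3,"spin":0,"hand":255},{"x":0,"y":0,"z":0.3,"spin":0,"hand":255},{"x":0,"y":0,"z":0.3,"spin":0,"hand":255},{"x":0,"y":0,"z":0.3,"spin":0,"hand":255},{"x":0,"y":0,"z":0.2,"spin":0,"hand":255}]'
python3 -m pendant '[{"x":0,"y":0,"z":0.1,"spin":0,"hand":255},{"x":0,"y":0,"z":0.08,"spin":0,"hand":255},{"x":0,"y":0,"z":0.06,"spin":0,"hand":255},{"x":0,"y":0,"z":0.06,"spin":0,"hand":255},{"x":0,"y":0,"z":0.06,"spin":0,"hand":255}]'
python3 - <<'E'
from h import *
for c in("wrist","side"):
    p,d=optics.read_camera(c)
    if c=="side": p=cv2.resize(p[140:350,190:390],(571,600),interpolation=2)
    cv2.imwrite(f"pics/{c}1.png",p[:,:,::-1])
E
```

```text
t: 7.05
eef_pos: [411.2, -315.1, 147.2]
tool_rot: [-3.141, -0.0, 1.231]
force: [-0.4, -0.3, 0.6]
grip_width: 0.2
gripper_force: 0.0
t: 7.68
eef_pos: [411.3, -315.8, 127.6]
tool_rot: [3.141, 0.0, 1.231]
force: [-2.7, 1.7, 5.7]
grip_width: 0.4
gripper_force: 2.4
```

View pics/side1.png

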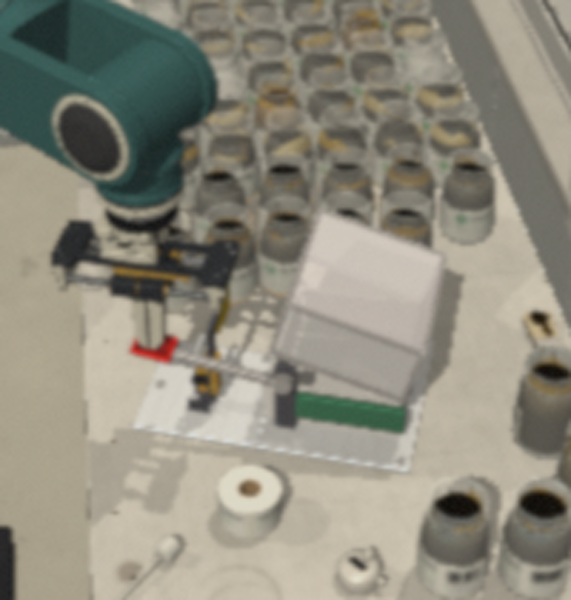

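The fingertips stand on the red pad, at crop (155,345), and the cover is rising. Press on, with force guards near the catching depth.

```bash
cat > ok.py <<'E'
# exit 1 if the pressing force is over the limit
import sys
from bench import status
s=status.state();print("z %.1f F"%s["eef_pos"][2],[round(float(v),1) for v in s["force"]])
sys.exit(s["force"][2]>float(sys.argv[1]))
E
python3 -m pendant '[{"x":0,"y":0,"z":0.06,"spin":0,"hand":255},{"x":0,"y":0,"z":0.06,"spin":0,"hand":255},{"x":0,"y":0,"z":0.06,"spin":0,"hand":255},{"x":0,"y":0,"z":0.06,"spin":0,"hand":255},{"x":0,"y":0,"z":0.06,"spin":0,"hand":255}]' >/dev/null; python3 ok.py 15 &&
python3 -m pendant '[{"x":0,"y":0,"z":0.06,"spin":0,"hand":255},{"x":0,"y":0,"z":0.06,"spin":0,"hand":255},{"x":0,"y":0,"z":0.06,"spin":0,"hand":255},{"x":0,"y":0,"z":0.06,"spin":0,"hand":255},{"x":0,"y":0,"z":0.0,"spin":0,"hand":255}]' >/dev/null; python3 ok.py 15 && 
python3 -m pendant '[{"x":0,"y":0,"z":0.05,"spin":0,"hand":255},{"x":0,"y":0,"z":0,"spin":0,"hand":255},{"x":0,"y":0,"z":0,"spin":0,"hand":255},{"x":0,"y":0,"z":0,"spin":0,"hand":255},{"x":0,"y":0,"z":0.0,"spin":0,"hand":255}]' >/dev/null; python3 ok.py 15
```

```text
z 109.5 F [-3.4, 0.7, 5.6]
z 109.5 F [-3.4, 0.7, 5.6]
z 109.5 F [-3.4, 0.7, 5.6]False
False
False
```

```bash
sed -i 's/sys.exit(\(.*\))$/sys.exit(int(\1))/' ok.py
python3 ok.py 15 &&
python3 -m pendant '[{"x":0,"y":0,"z":0.06,"spin":0,"hand":255},{"x":0,"y":0,"z":0.06,"spin":0,"hand":255},{"x":0,"y":0,"z":0.06,"spin":0,"hand":255},{"x":0,"y":0,"z":0.06,"spin":0,"hand":255},{"x":0,"y":0,"z":0.05,"spin":0,"hand":255}]' >/dev/null && python3 ok.py 15 && 
python3 -m pendant '[{"x":0,"y":0,"z":0.05,"spin":0,"hand":255},{"x":0,"y":0,"z":0.02,"spin":0,"hand":255},{"x":0,"y":0,"z":0,"spin":0,"hand":255},{"x":0,"y":0,"z":0,"spin":0,"hand":255},{"x":0,"y":0,"z":0.0,"spin":0,"hand":255}]' >/dev/null && python3 ok.py 15 &&
python3 -m pendant '[{"x":0,"y":0,"z":0.02,"spin":0,"hand":255},{"x":0,"y":0,"z":0.02,"spin":0,"hand":255},{"x":0,"y":0,"z":0,"spin":0,"hand":255},{"x":0,"y":0,"z":0,"spin":0,"hand":255},{"x":0,"y":0,"z":0.0,"spin":0,"hand":255}]' >/dev/null && python3 ok.py 14 &&
python3 -m pendant '[{"x":0,"y":0,"z":0.02,"spin":0,"hand":255},{"x":0,"y":0,"z":0.02,"spin":0,"hand":255},{"x":0,"y":0,"z":0,"spin":0,"hand":255},{"x":0,"y":0,"z":0,"spin":0,"hand":255},{"x":0,"y":0,"z":0.0,"spin":0,"hand":255}]' >/dev/null && python3 ok.py 14
```

```text
z 109.5 F [-3.4, 0.7, 5.6]
z 92.2 F [-4.8, 2.4, 7.2]
z 88.0 F [-3.3, 0.9, 5.4]
z 85.7 F [-1.8, 1.4, 7.1]
z 83.4 F [-3.0, 1.4, 6.1]
```

```bash
python3 -m pendant '[{"x":0,"y":0,"z":0.02,"spin":0,"hand":255},{"x":0,"y":0,"z":0.015,"spin":0,"hand":255},{"x":0,"y":0,"z":0,"spin":0,"hand":255},{"x":0,"y":0,"z":0,"spin":0,"hand":255},{"x":0,"y":0,"z":0.0,"spin":0,"hand":255}]' >/dev/null && python3 ok.py 13 &&
python3 -m pendant '[{"x":0,"y":0,"z":0.02,"spin":0,"hand":255},{"x":0,"y":0,"z":0.015,"spin":0,"hand":255},{"x":0,"y":0,"z":0,"spin":0,"hand":255},{"x":0,"y":0,"z":0,"spin":0,"hand":255},{"x":0,"y":0,"z":0.0,"spin":0,"hand":255}]' >/dev/null && python3 ok.py 13 &&
python3 -m pendant '[{"x":0,"y":0,"z":0.02,"spin":0,"hand":255},{"x":0,"y":0,"z":0.015,"spin":0,"hand":255},{"x":0,"y":0,"z":0,"spin":0,"hand":255},{"x":0,"y":0,"z":0,"spin":0,"hand":255},{"x":0,"y":0,"z":0.0,"spin":0,"hand":255}]' >/dev/null && python3 ok.py 13 &&
python3 -m pendant '[{"x":0,"y":0,"z":0.02,"spin":0,"hand":255},{"x":0,"y":0,"z":0.015,"spin":0,"hand":255},{"x":0,"y":0,"z":0,"spin":0,"hand":255},{"x":0,"y":0,"z":0,"spin":0,"hand":255},{"x":0,"y":0,"z":0.0,"spin":0,"hand":255}]' >/dev/null && python3 ok.py 13 &&
python3 -m pendant '[{"x":0,"y":0,"z":0.02,"spin":0,"hand":255},{"x":0,"y":0,"z":0.015,"spin":0,"hand":255},{"x":0,"y":0,"z":0,"spin":0,"hand":255},{"x":0,"y":0,"z":0,"spin":0,"hand":255},{"x":0,"y":0,"z":0.0,"spin":0,"hand":255}]' >/dev/null && python3 ok.py 13 &&
python3 -m pendant '[{"x":0,"y":0,"z":0.02,"spin":0,"hand":255},{"x":0,"y":0,"z":0.015,"spin":0,"hand":255},{"x":0,"y":0,"z":0,"spin":0,"hand":255},{"x":0,"y":0,"z":0,"spin":0,"hand":255},{"x":0,"y":0,"z":0.0,"spin":0,"hand":255}]' >/dev/null && python3 ok.py 13
```

```text
z 81.5 F [-1.3, 1.2, 7.4]
z 79.5 F [-0.9, 1.2, 8.6]
z 77.6 F [1.0, 0.7, 8.2]
z 75.5 F [1.6, 0.6, 8.1]
z 73.4 F [3.5, -0.4, 6.9]
z 71.1 F [3.1, -1.1, 6.0]
```

```bash
python3 -m pendant '[{"x":0,"y":0,"z":0.02,"spin":0,"hand":255},{"x":0,"y":0,"z":0.015,"spin":0,"hand":255},{"x":0,"y":0,"z":0,"spin":0,"hand":255},{"x":0,"y":0,"z":0,"spin":0,"hand":255},{"x":0,"y":0,"z":0.0,"spin":0,"hand":255}]' >/dev/null && python3 ok.py 12 &&
python3 -m pendant '[{"x":0,"y":0,"z":0.02,"spin":0,"hand":255},{"x":0,"y":0,"z":0.015,"spin":0,"hand":255},{"x":0,"y":0,"z":0,"spin":0,"hand":255},{"x":0,"y":0,"z":0,"spin":0,"hand":255},{"x":0,"y":0,"z":0.0,"spin":0,"hand":255}]' >/dev/null && python3 ok.py 12 &&
python3 -m pendant '[{"x":0,"y":0,"z":0.02,"spin":0,"hand":255},{"x":0,"y":0,"z":0.015,"spin":0,"hand":255},{"x":0,"y":0,"z":0,"spin":0,"hand":255},{"x":0,"y":0,"z":0,"spin":0,"hand":255},{"x":0,"y":0,"z":0.0,"spin":0,"hand":255}]' >/dev/null && python3 ok.py 12 &&
python3 -m pendant '[{"x":0,"y":0,"z":0.02,"spin":0,"hand":255},{"x":0,"y":0,"z":0.015,"spin":0,"hand":255},{"x":0,"y":0,"z":0,"spin":0,"hand":255},{"x":0,"y":0,"z":0,"spin":0,"hand":255},{"x":0,"y":0,"z":0.0,"spin":0,"hand":255}]' >/dev/null && python3 ok.py 12 &&
python3 -m pendant '[{"x":0,"y":0,"z":0.02,"spin":0,"hand":255},{"x":0,"y":0,"z":0.015,"spin":0,"hand":255},{"x":0,"y":0,"z":0,"spin":0,"hand":255},{"x":0,"y":0,"z":0,"spin":0,"hand":255},{"x":0,"y":0,"z":0.0,"spin":0,"hand":255}]' >/dev/null && python3 ok.py 12 &&
python3 -m pendant '[{"x":0,"y":0,"z":0.02,"spin":0,"hand":255},{"x":0,"y":0,"z":0.015,"spin":0,"hand":255},{"x":0,"y":0,"z":0,"spin":0,"hand":255},{"x":0,"y":0,"z":0,"spin":0,"hand":255},{"x":0,"y":0,"z":0.0,"spin":0,"hand":255}]' >/dev/null && python3 ok.py 12
```

```text
z 68.9 F [2.5, -1.2, 6.4]
z 66.8 F [1.7, -0.4, 5.4]
z 63.9 F [0.6, -0.7, 4.4]
z 61.8 F [0.9, -0.4, 5.5]
z 59.8 F [2.4, -1.4, 6.1]
z 58.5 F [0.5, 0.6, 13.4]
```

```bash
python3 -m pendant '[{"x":0,"y":0,"z":0.01,"spin":0,"hand":255},{"x":0,"y":0,"z":0,"spin":0,"hand":255},{"x":0,"y":0,"z":0,"spin":0,"hand":255},{"x":0,"y":0,"z":0,"spin":0,"hand":255},{"x":0,"y":0,"z":0.0,"spin":0,"hand":255}]'
```

```text
t: 19.02
eef_pos: [411.8, -315.9, 58.1]
tool_rot: [3.14, 0.0, 1.231]
force: [-1.2, 1.6, 15.5]
grip_width: 0.4
gripper_force: 7.5
```

```bash
python3 -m pendant '[{"x":0,"y":0,"z":-0.02,"spin":0,"hand":255},{"x":0,"y":0,"z":-0.04,"spin":0,"hand":255},{"x":0,"y":0,"z":-0.05,"spin":0,"hand":255},{"x":0,"y":0,"z":-0.05,"spin":0,"hand":255},{"x":0,"y":0,"z":-0.05,"spin":0,"hand":255}]'
```

```text
t: 19.65
eef_pos: [411.0, -315.4, 69.3]
tool_rot: [-3.141, -0.0, 1.231]
force: [0.6, -0.1, 0.5]
grip_width: 0.4
gripper_force: 0.0
```

```bash
python3 -m pendant '[{"x":0,"y":0,"z":-0.4,"spin":0,"hand":0},{"x":0,"y":0,"z":-0.6,"spin":0,"hand":0},{"x":0,"y":0,"z":-0.6,"spin":0,"hand":0},{"x":0,"y":0,"z":-0.6,"spin":0.9,"hand":0},{"x":0,"y":0,"z":-0.6,"spin":0.9,"hand":0}]' >/dev/null
python3 -m pendant '[{"x":0,"y":0,"z":0,"spin":0.95,"hand":0},{"x":0,"y":0,"z":0,"spin":0.95,"hand":0},{"x":0,"y":0,"z":0,"spin":0.95,"hand":0},{"x":0,"y":0,"z":0,"spin":0.95,"hand":0},{"x":0,"y":0,"z":0,"spin":0.95,"hand":0}]' >/dev/null
python3 -m pendant '[{"x":0,"y":0,"z":0,"spin":0.95,"hand":0},{"x":0,"y":0,"z":0,"spin":0.95,"hand":0},{"x":0,"y":0,"z":0,"spin":0.95,"hand":0},{"x":0,"y":0,"z":0,"spin":0.95,"hand":0},{"x":0,"y":0,"z":0,"spin":0.95,"hand":0}]' >/dev/null
python3 -m pendant '[{"x":0.15,"y":-0.5,"z":0,"spin":0.95,"hand":0},{"x":0.15,"y":-0.7,"z":0,"spin":0.95,"hand":0},{"x":0.15,"y":-0.7,"z":0,"spin":0.95,"hand":0},{"x":0.15,"y":-0.7,"z":0,"spin":0,"hand":0},{"x":0.15,"y":-0.7,"z":0,"spin":0,"hand":0}]'
python3 go.py 376 206 220
python3 - <<'E'
from h import *
p,d=optics.read_camera("top");np.savez("pics/top2.npz",p=p,d=d)
q,_=optics.read_camera("side")
cv2.imwrite("pics/s2.png",np.hstack([cv2.resize(p[120:310,290:480],(400,400)),cv2.resize(q[140:340,190:390],(400,400))])[:,:,::-1])
E
```

```text
t: 22.15
eef_pos: [438.7, -113.5, 237.5]
tool_rot: [-3.142, -0.0, -0.004]
force: [0.8, -0.5, 0.5]
grip_width: 93.2
gripper_force: 0.0
mm [-62.7 319.5 -17.5] units [-1.068 -5.321  0.291] yaw -0.2
```

View pics/s2.png

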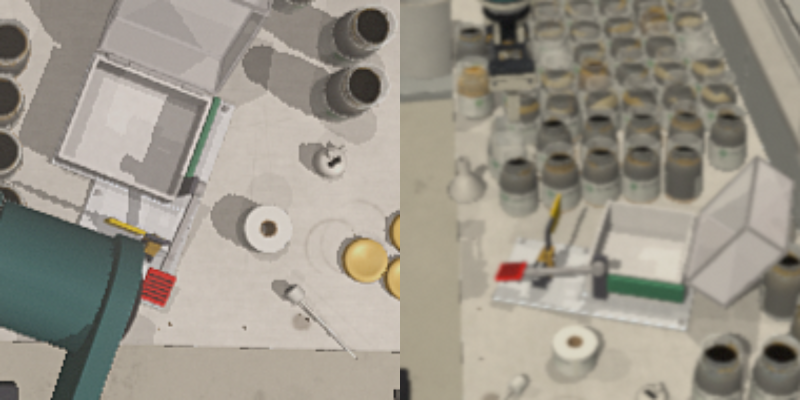

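The lever is caught and the cover leans back behind the tray (right half, around (745,230)). Now to the jar.

```bash
python3 -m pendant '[{"x":0,"y":-0.7,"z":0,"spin":0,"hand":0},{"x":0,"y":-0.7,"z":0,"spin":0,"hand":0},{"x":0,"y":-0.7,"z":0,"spin":0,"hand":0},{"x":-0.1,"y":-0.7,"z":0,"spin":0,"hand":0},{"x":-0.2,"y":-0.7,"z":0,"spin":0,"hand":0}]' >/dev/null
python3 -m pendant '[{"x":-0.3,"y":-0.7,"z":0,"spin":0,"hand":0},{"x":-0.3,"y":-0.6,"z":0.1,"spin":0,"hand":0},{"x":-0.168,"y":-0.521,"z":0.191,"spin":0,"hand":0},{"x":0,"y":0,"z":0,"spin":0,"hand":0},{"x":0,"y":0,"z":0,"spin":0,"hand":0}]'
python3 - <<'E'
from h import *
from bench import status
from scipy.spatial.transform import Rotation as Ro
s=status.state()
p,d=optics.read_camera("wrist");cv2.imwrite("pics/w3.png",p[:,:,::-1])
k=optics.get_calibration("wrist");K=np.array(k["intrinsics"]);M=np.array(k["mount"]);print(M.round(2).tolist())
print([(round(o["conf"],2),np.round(np.array(o["bbox"])*[560,420,560,420]).tolist()) for o in optics.boxes_of("wrist","gold_jar")[:3]])
v,u=np.indices(d.shape);r=np.stack([(u-K[0,2])/K[0,0]*d,(v-K[1,2])/K[1,1]*d,d],-1)[d>0]
W=(r@M[:3,:3].T+M[:3,3])@Ro.from_euler("xyz",s["tool_rot"]).as_matrix().T+s["eef_pos"]
q=W[(abs(W[:,2]-110)<6)&(np.hypot(W[:,0]-376,W[:,1]-206)<60)]
print(len(q),np.percentile(q,[0.5,50,99.5],axis=0).round(1) if len(q) else 0)
q=q[(np.hypot(q[:,0]-376,q[:,1]-206)<42)];print(cv2.minEnclosingCircle(q[:,:2].astype(np.float32)))
E
```

```text
t: 23.5
eef_pos: [376.3, 204.1, 220.2]
tool_rot: [3.141, -0.0, -0.004]
force: [-0.6, -0.4, 0.5]
grip_width: 93.0
gripper_force: 0.0
[[-0.0, -0.96, -0.28, 79.47], [1.0, -0.0, -0.0, 0.34], [-0.0, -0.28, 0.96, -151.96], [0.0, 0.0, 0.0, 1.0]]
[(0.7, [276.0, 191.0, 79.0, 96.0])]
1290 [[349.3 177.9 104.2]
 [375.1 207.  111.2]
 [406.9 235.8 113.1]]
((377.7142028808594, 206.5999298095703), 29.68271827697754)
```

View pics/w3.png

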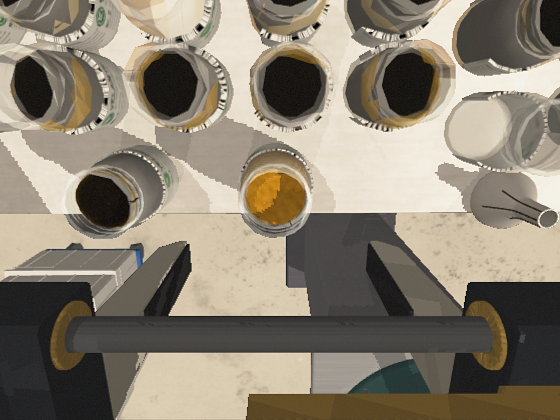

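The gold jar is at wrist pixel (276,190), and depth puts it at (377,206.5). The fingers straddle it along y with the neighbours clear, so I go down and grip.

```bash
python3 -m pendant '[{"x":0.01,"y":-0.04,"z":0.3,"spin":0,"hand":0},{"x":0,"y":0,"z":0.4,"spin":0,"hand":0},{"x":0,"y":0,"z":0.4,"spin":0,"hand":0},{"x":0,"y":0,"z":0.4,"spin":0,"hand":0},{"x":0,"y":0,"z":0.4,"spin":0,"hand":0}]'
python3 -m pendant '[{"x":0,"y":0,"z":0.4,"spin":0,"hand":0},{"x":0,"y":0,"z":0.3,"spin":0,"hand":0},{"x":0,"y":0,"z":0,"spin":0,"hand":60},{"x":0,"y":0,"z":0,"spin":0,"hand":255},{"x":0,"y":0,"z":0,"spin":0,"hand":255}]' 25
python3 -m pendant '[{"x":0,"y":0,"z":0,"spin":0,"hand":255},{"x":0,"y":0,"z":0,"spin":0,"hand":255},{"x":0,"y":0,"z":0,"spin":0,"hand":255},{"x":0,"y":0,"z":-0.05,"spin":0,"hand":255},{"x":0,"y":0,"z":-0.2,"spin":0,"hand":255}]'
```

```text
t: 24.22
eef_pos: [376.4, 206.5, 104.0]
tool_rot: [3.141, 0.001, -0.005]
force: [0.5, 0.4, 0.5]
grip_width: 93.0
gripper_force: 0.0
t: 24.85
eef_pos: [377.0, 207.2, 64.9]
tool_rot: [-3.141, -0.001, -0.004]
force: [0.3, -1.7, 1.7]
grip_width: 68.3
gripper_force: 25.0
t: 25.48
eef_pos: [376.1, 206.8, 78.8]
tool_rot: [3.141, 0.002, -0.004]
force: [0.2, 0.2, -3.2]
grip_width: 68.6
gripper_force: 25.0
```

```bash
python3 -m pendant '[{"x":0,"y":0,"z":-0.4,"spin":0,"hand":255},{"x":0,"y":0,"z":-0.6,"spin":0,"hand":255},{"x":0,"y":0,"z":-0.7,"spin":0,"hand":255},{"x":0,"y":0,"z":-0.6,"spin":0,"hand":255},{"x":0,"y":0,"z":-0.4,"spin":0,"hand":255}]'
python3 -m pendant '[{"x":0.15,"y":0.3,"z":0,"spin":0,"hand":255},{"x":0.27,"y":0.54,"z":0,"spin":0,"hand":255},{"x":0.27,"y":0.54,"z":0,"spin":0,"hand":255},{"x":0.27,"y":0.54,"z":0,"spin":0,"hand":255},{"x":0.27,"y":0.54,"z":0,"spin":0,"hand":255}]' >/dev/null
python3 -m pendant '[{"x":0.27,"y":0.54,"z":0,"spin":0,"hand":255},{"x":0.27,"y":0.54,"z":0,"spin":0,"hand":255},{"x":0.27,"y":0.54,"z":0,"spin":0,"hand":255},{"x":0.27,"y":0.54,"z":0,"spin":0,"hand":255},{"x":0.27,"y":0.54,"z":0,"spin":0,"hand":255}]' >/dev/null
python3 -m pendant '[{"x":0.27,"y":0.54,"z":0,"spin":0,"hand":255},{"x":0.27,"y":0.54,"z":0,"spin":0,"hand":255},{"x":0.27,"y":0.54,"z":0,"spin":0,"hand":255},{"x":0.27,"y":0.54,"z":0,"spin":0,"hand":255},{"x":0.15,"y":0.3,"z":0,"spin":0,"hand":255}]'
python3 -m pendant '[{"x":0,"y":0,"z":0,"spin":0.78,"hand":255},{"x":0,"y":0,"z":0,"spin":0.78,"hand":255},{"x":0,"y":0,"z":0,"spin":0.78,"hand":255},{"x":0,"y":0,"z":0,"spin":0.78,"hand":255},{"x":0,"y":0,"z":0,"spin":0.78,"hand":255}]'
python3 go.py 619 -278 76
python3 - <<'E'
from h import *
f=np.load("pics/top2.npz");P=cloud("top",f["d"]);z=P[...,2]
m=(f["d"]>0)&(abs(z-59)<5);m[:,:300]=0;m[:,410:]=0
c=np.array([628.5,-281.4]);a=np.radians(-19.5);R=np.array([[np.cos(a),-np.sin(a)],[np.sin(a),np.cos(a)]])
e=(P[m][:,:2]-c)@R;e=e[(abs(e)<100).all(1)];print(len(e),np.percentile(e,[2,98],axis=0).round(1))
E
```

```text
t: 26.1
eef_pos: [376.6, 207.1, 243.5]
tool_rot: [-3.141, -0.002, -0.004]
force: [0.5, 0.4, -2.6]
grip_width: 68.7
gripper_force: 25.0
t: 27.98
eef_pos: [603.7, -252.3, 241.1]
tool_rot: [-3.141, 0.0, -0.005]
force: [-0.4, 0.5, -3.4]
grip_width: 68.3
gripper_force: 25.0
t: 28.6
eef_pos: [603.3, -250.6, 241.4]
tool_rot: [-3.141, 0.0, -0.346]
force: [0.3, 0.5, -4.1]
grip_width: 68.5
gripper_force: 25.0
mm [  15.7  -27.4 -165.4] units [0.401 0.341 2.757] yaw -19.8
903 [[-74.9 -94.4]
 [ 97.9  84.3]]
```

```bash
python3 -m pendant '[{"x":0.2,"y":0.17,"z":0,"spin":0,"hand":255},{"x":0.2,"y":0.17,"z":0.1,"spin":0,"hand":255},{"x":0,"y":0,"z":0.3,"spin":0,"hand":255},{"x":0,"y":0,"z":0.4,"spin":0,"hand":255},{"x":0,"y":0,"z":0.4,"spin":0,"hand":255}]'
python3 -m pendant '[{"x":0,"y":0,"z":0.4,"spin":0,"hand":255},{"x":0,"y":0,"z":0.4,"spin":0,"hand":255},{"x":0,"y":0,"z":0.35,"spin":0,"hand":255},{"x":0,"y":0,"z":0.15,"spin":0,"hand":255},{"x":0,"y":0,"z":0.1,"spin":0,"hand":255}]'
python3 go.py 619 -278 76
```

```text
t: 29.22
eef_pos: [618.7, -278.3, 166.6]
tool_rot: [-3.141, 0.002, -0.344]
force: [-0.8, 1.0, -2.9]
grip_width: 68.2
gripper_force: 25.0
t: 29.85
eef_pos: [619.1, -278.4, 84.7]
tool_rot: [-3.142, 0.0, -0.344]
force: [0.7, 1.0, -3.3]
grip_width: 68.3
gripper_force: 25.0
mm [-0.1  0.4 -8.7] units [-0.004 -0.006  0.145] yaw -19.7
```

```bash
python3 -m pendant '[{"x":0,"y":0,"z":0.02,"spin":0,"hand":255},{"x":0,"y":0,"z":0.02,"spin":0,"hand":255},{"x":0,"y":0,"z":0.02,"spin":0,"hand":255},{"x":0,"y":0,"z":0.02,"spin":0,"hand":255},{"x":0,"y":0,"z":0,"spin":0,"hand":255}]'
```

```text
t: 30.48
eef_pos: [619.0, -278.4, 80.2]
tool_rot: [3.142, 0.0, -0.344]
force: [0.4, -0.2, -3.3]
grip_width: 68.2
gripper_force: 25.0
```

```bash
python3 -m pendant '[{"x":0,"y":0,"z":0.02,"spin":0,"hand":255},{"x":0,"y":0,"z":0.02,"spin":0,"hand":255},{"x":0,"y":0,"z":0.01,"spin":0,"hand":255},{"x":0,"y":0,"z":0,"spin":0,"hand":255},{"x":0,"y":0,"z":0,"spin":0,"hand":255}]'; python3 ok.py 0 && python3 -m pendant '[{"x":0,"y":0,"z":0.01,"spin":0,"hand":255},{"x":0,"y":0,"z":0.01,"spin":0,"hand":255},{"x":0,"y":0,"z":0,"spin":0,"hand":255},{"x":0,"y":0,"z":0,"spin":0,"hand":255},{"x":0,"y":0,"z":0,"spin":0,"hand":255}]'
```

```text
t: 31.1
eef_pos: [619.1, -278.4, 77.3]
tool_rot: [3.142, -0.0, -0.344]
force: [-0.3, -0.3, -3.6]
grip_width: 68.4
gripper_force: 25.0
z 77.3 F [-0.3, -0.3, -3.6]
t: 31.72
eef_pos: [619.0, -278.4, 76.0]
tool_rot: [-3.142, -0.0, -0.344]
force: [-0.3, -0.9, -4.4]
grip_width: 68.1
gripper_force: 25.0
```

```bash
python3 -m pendant '[{"x":0,"y":0,"z":0.01,"spin":0,"hand":255},{"x":0,"y":0,"z":0.01,"spin":0,"hand":255},{"x":0,"y":0,"z":0,"spin":0,"hand":255},{"x":0,"y":0,"z":0,"spin":0,"hand":255},{"x":0,"y":0,"z":0,"spin":0,"hand":255}]'; python3 ok.py 0 && python3 -m pendant '[{"x":0,"y":0,"z":0.01,"spin":0,"hand":255},{"x":0,"y":0,"z":0.01,"spin":0,"hand":255},{"x":0,"y":0,"z":0,"spin":0,"hand":255},{"x":0,"y":0,"z":0,"spin":0,"hand":255},{"x":0,"y":0,"z":0,"spin":0,"hand":255}]'
```

```text
t: 32.35
eef_pos: [619.3, -278.5, 76.0]
tool_rot: [3.141, -0.001, -0.344]
force: [-4.4, 1.3, 8.3]
grip_width: 68.7
gripper_force: 25.0
z 76.0 F [-4.4, 1.3, 8.3]
```

```bash
python3 -m pendant '[{"x":0,"y":0,"z":0,"spin":0,"hand":60},{"x":0,"y":0,"z":0,"spin":0,"hand":0},{"x":0,"y":0,"z":0,"spin":0,"hand":0},{"x":0,"y":0,"z":0,"spin":0,"hand":0},{"x":0,"y":0,"z":0,"spin":0,"hand":0}]'
python3 -m pendant '[{"x":0,"y":0,"z":-0.1,"spin":0,"hand":0},{"x":0,"y":0,"z":-0.3,"spin":0,"hand":0},{"x":0,"y":0,"z":-0.5,"spin":0,"hand":0},{"x":0,"y":0,"z":-0.5,"spin":0,"hand":0},{"x":0,"y":0,"z":-0.5,"spin":0,"hand":0}]'
python3 - <<'E'
from h import *
p,d=optics.read_camera("top");P=cloud("top",d)
h=cv2.cvtColor(p,cv2.COLOR_RGB2HSV).astype(int);m=(h[...,0]>20)&(h[...,0]<32)&(h[...,1]>150)&(h[...,2]>90)&(d>0);m[:,:320]=0;m[:,380:]=0
q=P[m];c=np.array([628.5,-281.4]);a=np.radians(-19.5);R=np.array([[np.cos(a),-np.sin(a)],[np.sin(a),np.cos(a)]])
print(len(q),((q[:,:2]-c)@R).round(0).tolist()[:40],np.median(q,0) if len(q) else 0)
print((R@[-161,-25.5]+c).round(1))
q,_=optics.read_camera("side")
cv2.imwrite("pics/s4.png",np.hstack([cv2.resize(p[120:310,290:480],(400,400)),cv2.resize(q[180:320,190:330],(400,400))])[:,:,::-1])
E
python3 go.py 468.3 -251.7 166
```

```text
t: 32.98
eef_pos: [619.0, -278.4, 74.7]
tool_rot: [-3.142, 0.0, -0.344]
force: [0.9, 0.3, 0.2]
grip_width: 93.4
gripper_force: 0.0
t: 33.6
eef_pos: [619.1, -278.4, 191.4]
tool_rot: [3.141, -0.001, -0.344]
force: [-0.5, -0.6, 0.1]
grip_width: 93.0
gripper_force: 0.0
0 [] 0
[ 468.2 -251.7]
mm [-151.8   27.2  -28.4] units [-2.538  0.427  0.457] yaw -19.7
```

View pics/s4.png

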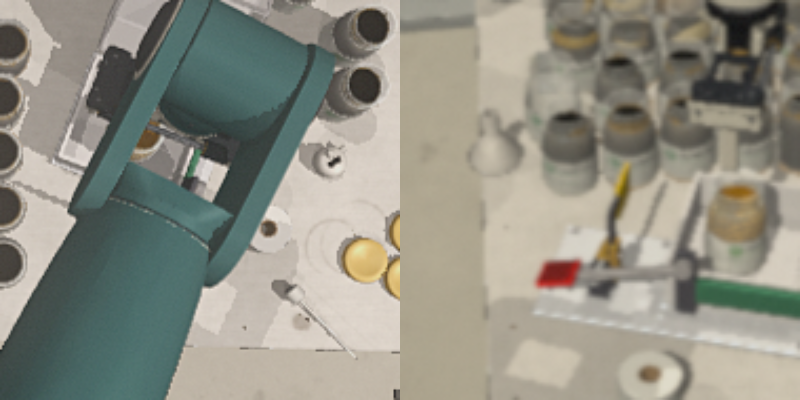

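The jar stands upright in the tray, right half at (738,225), and the lever is still down. Next, a pre-push position in front of the tab with the fingers shut.

```bash
python3 -m pendant '[{"x":-0.3,"y":0.086,"z":0,"spin":0,"hand":255},{"x":-0.5,"y":0.086,"z":0,"spin":0,"hand":255},{"x":-0.6,"y":0.086,"z":0,"spin":0,"hand":255},{"x":-0.6,"y":0.086,"z":0,"spin":0,"hand":255},{"x":-0.57,"y":0.083,"z":0,"spin":0,"hand":255}]'
python3 -m pendant '[{"x":0,"y":0,"z":0,"spin":0,"hand":255},{"x":0,"y":0,"z":0,"spin":0,"hand":255},{"x":0,"y":0,"z":0,"spin":0,"hand":255},{"x":0,"y":0,"z":0,"spin":0,"hand":255},{"x":0,"y":0,"z":0,"spin":0,"hand":255}]'
python3 go.py 467.5 -251.5 114
```

```text
t: 34.33
eef_pos: [464.0, -250.1, 189.1]
tool_rot: [3.142, -0.0, -0.344]
force: [-0.0, -0.8, 0.8]
grip_width: 47.7
gripper_force: 0.0
t: 34.95
eef_pos: [465.5, -250.5, 188.6]
tool_rot: [-3.141, 0.001, -0.344]
force: [0.9, -0.3, 0.2]
grip_width: 1.0
gripper_force: 0.0
mm [  2.   -1.  -74.6] units [0.038 0.005 1.243] yaw -19.7
```

```bash
python3 -m pendant '[{"x":0,"y":0,"z":0.2,"spin":0,"hand":255},{"x":0,"y":0,"z":0.35,"spin":0,"hand":255},{"x":0,"y":0,"z":0.3,"spin":0,"hand":255},{"x":0,"y":0,"z":0.2,"spin":0,"hand":255},{"x":0,"y":0,"z":0.2,"spin":0,"hand":255}]'
python3 - <<'E'
from h import *
q,_=optics.read_camera("side");w,_=optics.read_camera("wrist")
cv2.imwrite("pics/s5.png",np.hstack([cv2.resize(q[200:300,210:310],(400,400)),cv2.resize(w,(400,300))[:, :] if 0 else cv2.resize(w,(400,400))])[:,:,::-1])
E
```

```text
t: 35.58
eef_pos: [465.2, -250.4, 112.9]
tool_rot: [-3.142, 0.0, -0.344]
force: [0.1, -0.0, 0.1]
grip_width: -0.0
gripper_force: 0.0
```

View pics/s5.png

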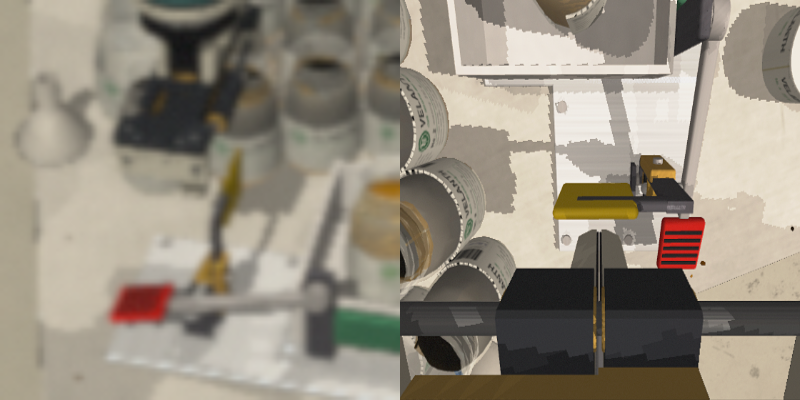

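The shut fingers stand in front of the yellow tab, with a gap and centred on it (wrist half, tab at (597,200)). Push.

```bash
python3 -m pendant '[{"x":0.05,"y":0,"z":0,"spin":0,"hand":255},{"x":0.05,"y":0,"z":0,"spin":0,"hand":255},{"x":0.05,"y":0,"z":0,"spin":0,"hand":255},{"x":0.05,"y":0,"z":0,"spin":0,"hand":255},{"x":0.05,"y":0,"z":0,"spin":0,"hand":255}]'
python3 -m pendant '[{"x":0.05,"y":0,"z":0,"spin":0,"hand":255},{"x":0.05,"y":0,"z":0,"spin":0,"hand":255},{"x":0.05,"y":0,"z":0,"spin":0,"hand":255},{"x":0.05,"y":0,"z":0,"spin":0,"hand":255},{"x":0,"y":0,"z":0,"spin":0,"hand":255}]'
python3 - <<'E'
from h import *
q,_=optics.read_camera("side");cv2.imwrite("pics/s6.png",cv2.resize(q[180:320,190:390],(800,560))[:,:,::-1])
E
```

```text
t: 36.3
eef_pos: [479.6, -255.6, 113.8]
tool_rot: [-3.142, -0.0, -0.344]
force: [0.3, 0.1, -0.3]
grip_width: 0.9
gripper_force: 0.0
t: 36.92
eef_pos: [490.7, -259.6, 113.6]
tool_rot: [-3.142, 0.0, -0.344]
force: [-1.0, 0.8, -1.1]
grip_width: 0.3
gripper_force: 1.0
```

View pics/s6.png

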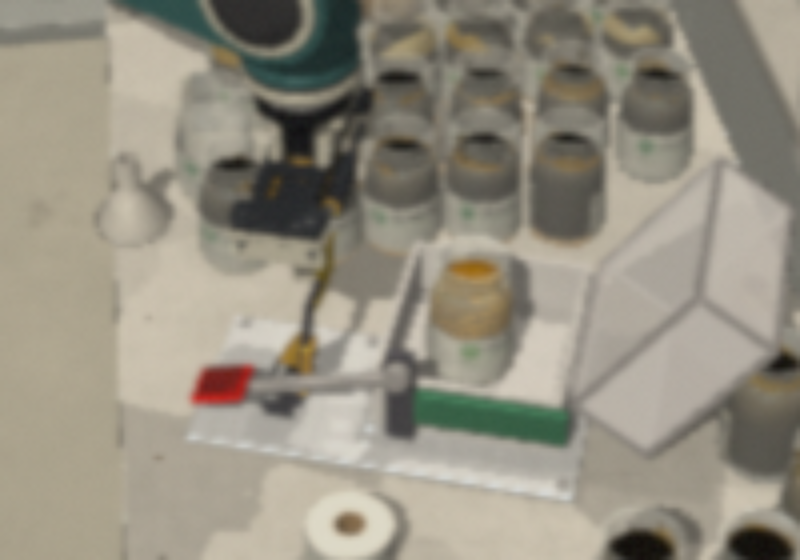

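```bash
python3 -m pendant '[{"x":0.04,"y":0,"z":0,"spin":0,"hand":255},{"x":0.04,"y":0,"z":0,"spin":0,"hand":255},{"x":0.04,"y":0,"z":0,"spin":0,"hand":255},{"x":0.04,"y":0,"z":0,"spin":0,"hand":255},{"x":0.04,"y":0,"z":0,"spin":0,"hand":255}]'
python3 -m pendant '[{"x":0.04,"y":0,"z":0,"spin":0,"hand":255},{"x":0.04,"y":0,"z":0,"spin":0,"hand":255},{"x":0,"y":0,"z":0,"spin":0,"hand":255},{"x":0,"y":0,"z":0,"spin":0,"hand":255},{"x":0,"y":0,"z":0,"spin":0,"hand":255}]'
python3 - <<'E'
from h import *
q,d=optics.read_camera("side")
P=cloud("side",d);h=cv2.cvtColor(q,cv2.COLOR_RGB2HSV).astype(int)
m=((h[...,0]<8)|(h[...,0]>172))&(h[...,1]>150)&(h[...,2]>90)&(d>0);m[:,300:]=0;m[:200]=0
print("pad",np.median(P[m],0).round(1))
E
```

```text
t: 37.6
eef_pos: [502.2, -263.7, 113.9]
tool_rot: [3.142, -0.0, -0.344]
force: [-2.9, 0.9, -1.4]
grip_width: 0.0
gripper_force: 1.4
t: 38.22
eef_pos: [506.5, -265.2, 113.8]
tool_rot: [-3.142, -0.0, -0.344]
force: [-3.0, 1.2, -0.7]
grip_width: 0.6
gripper_force: 1.4
pad [ 409.9 -317.7  104.1]
```

The lever is rising (pad at z 104), so back off and up.

```bash
python3 -m pendant '[{"x":-0.15,"y":0,"z":0,"spin":0,"hand":255},{"x":-0.2,"y":0,"z":0,"spin":0,"hand":255},{"x":-0.2,"y":0,"z":0,"spin":0,"hand":255},{"x":-0.15,"y":0,"z":0,"spin":0,"hand":255},{"x":0,"y":0,"z":-0.1,"spin":0,"hand":255}]' >/dev/null
python3 -m pendant '[{"x":0,"y":0,"z":-0.4,"spin":0,"hand":255},{"x":-0.1,"y":0,"z":-0.5,"spin":0,"hand":255},{"x":-0.2,"y":0,"z":-0.5,"spin":0,"hand":255},{"x":-0.2,"y":-0.5,"z":-0.2,"spin":0,"hand":255},{"x":0,"y":-0.6,"z":0,"spin":0,"hand":255}]'
python3 -m pendant '[{"x":0,"y":-0.6,"z":0,"spin":0,"hand":255},{"x":0,"y":-0.6,"z":0,"spin":0,"hand":255},{"x":0,"y":-0.6,"z":0,"spin":0,"hand":255},{"x":0,"y":-0.6,"z":0,"spin":0,"hand":255},{"x":0,"y":-0.4,"z":0,"spin":0,"hand":255}]'
python3 -m pendant '[{"x":0,"y":0,"z":0,"spin":0,"hand":255},{"x":0,"y":0,"z":0,"spin":0,"hand":255},{"x":0,"y":0,"z":0,"spin":0,"hand":255},{"x":0,"y":0,"z":0,"spin":0,"hand":255},{"x":0,"y":0,"z":0,"spin":0,"hand":255}]' >/dev/null
python3 - <<'E'
from h import *
q,d=optics.read_camera("side");p,_=optics.read_camera("top")
P=cloud("side",d);h=cv2.cvtColor(q,cv2.COLOR_RGB2HSV).astype(int)
m=((h[...,0]<8)|(h[...,0]>172))&(h[...,1]>150)&(h[...,2]>90)&(d>0);m[:,300:]=0;m[:200]=0
print("pad",np.median(P[m],0).round(1))
cv2.imwrite("pics/s7.png",np.hstack([cv2.resize(p[120:310,290:480],(400,400)),cv2.resize(q[180:320,220:360],(400,400))])[:,:,::-1])
E
```

```text
t: 39.52
eef_pos: [461.2, -178.5, 217.7]
tool_rot: [3.141, -0.003, -0.346]
force: [-0.1, -0.1, -0.6]
grip_width: 0.3
gripper_force: 0.0
t: 40.15
eef_pos: [518.3, -19.2, 216.3]
tool_rot: [-3.141, -0.001, -0.343]
force: [-0.5, -0.0, 0.2]
grip_width: 1.1
gripper_force: 0.0
pad [ 412.6 -318.2  122.5]
```

View pics/s7.png

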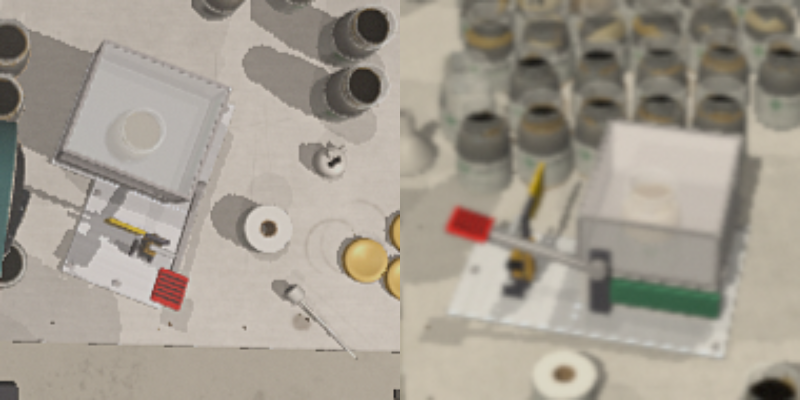

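The cover is shut over the upright jar, the pad is back at its rest height (122.5 against 122.4 at the start), and the tab is upright. The arm is clear of everything.

```bash
python3 -c "
from bench import job; print(job.close_job())"
```

```text
the job is handed in; nothing more can be done
None
```

I handed the job in at about 41 s of the 69 s: the golden jar stands upright in the tray with the cover shut over it, the lever and catch look back at rest in the last pictures, and I saw no sign of the grey jar or label roll being moved; the hand-in returned no verdict.

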